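# Clear the pipe bench and set it up for the next cut

### The arm

A 7-joint arm with a two-finger parallel gripper is mounted at the origin on the work surface. World frame = base frame: x ahead of the robot, y to its left, z up, the work surface at z = 0. Lengths are in m, angles in rad, forces in N, time in s.
With the tool pointing down it reaches from about 0.4 to 0.85 m from the base axis. Payload 4.5 kg.
Tool frame: the origin (TCP) lies at the centre of the arm's flange, where the gripper is bolted on; the fingertips stand env.nose_length ahead of it and the grasp point (between the pads) lies 155 mm ahead of it (env.nose_length is the distance from the TCP to the fingertips, in m); z points along the fingers, y is the line along which they close (so a half turn about z gives the same grasp; the last joint's range is limited). The gripper opens to 85 mm and grips with 20 to 120 N. Pads are 22 mm wide; open, the fingers measure 114 mm over their backs; the gripper's body (76 mm by 85 mm) begins 54 mm behind the grasp point. The pads swing forward as they close: fully open they stand 13 mm farther back than shut.
Start: joints at [-1.102, 0.689, -0.195, 1.565, 0.157, 0.902, -0.215], TCP at [0.263, 0.567, 0.405] pointing down, gripper open.
Joint ranges: [-3.01, 3.01], [-0.46, 2.08], [-1.47, 1.51], [0.13, 2.56], [-1, 4.14], [0.04, 2.09], [-2.66, 2.66]. Speed limits (rad/s): [2.57, 2.57, 3.14, 3.14, 3.14, 3.14, 3.14].

### API

Orientations are given as a unit quaternion [x, y, z, w].
In Python, from rig import env gives the robot as it stands.
- The arm moves only by the tool send_rows, never from a script. Its argument "plan" is a list of rows, each a list of 4 numbers: the shift along the tool's x, y, z in cm, then the turn about the tool's z in rad. In form: [[tx, ty, tz, roll], ...]. A call has 1 to 20 rows; each row is the pose to reach, as a shift and turn from the pose commanded when the call began, along the tool's axes at that moment; what a row does not reach only later rows make up. A row lasts 1/10 s, in which the tool goes at most 50 mm and 8.59 degrees, less where a joint would pass 70% of its speed; a pose out of reach is approached as far as the arm can. A call with a gripper value outside its range is refused whole. "fingers" is the opening, from -1 (shut) to 1 (fully open), set as the call begins (left out, the last holds). The fingers move at their own pace and stop on an object; the grip force is fixed at half the most. Time passes only in rows, so rows that repeat a pose let the fingers close. It gives the time, the measured TCP pose, the force, the opening and the grip force at its end, in the units of the state.
- env.read_state(): the state, without advancing time (a new reading comes with each control period).
- env.camera(name): name is "scene" or "top" or "wrist"; returns a dict with "pixels" (384x512x3 uint8, red, green, blue), "range_z" (384x512 float32, m along the optical axis (not along the pixel's ray), 0 where there is no reading), "fx", "fy", "cx", "cy" (pixels), "position" and "attitude" of the camera in the world. Camera axes: x right, y down, z forward; pixel columns grow to the right and rows downward; lengths in m; the calibration is good to about 2 mm. A picture is of the moment at which its call begins.
- env.finish_job(): hands the job in; it is judged then, once.
The state is a dict: "clock": time; "joints": joint angles; "dq": joint speeds; "tau": joint torques, N m; "tool_pos": TCP position; "orientation": TCP orientation; "wrist_force": force on the tool from outside, world axes, zero at the start; "ft_torque": the same for the moment, N m; "finger_gap": finger opening in m; "finger_force": force on a finger pad.
Only numpy, scipy, OpenCV 4.12 (cv2) and the standard library are available. Lean on these libraries where they do the work, as an engineer would, in place of code of your own. Each camera call takes 0.05 s, during which the arm holds its last target. There are 200 camera calls.

### The job

Set the pipe bench up for the next cut. First clear it: stand the white strainer basket upright in the blue tray and lay the short grey fitting in the orange tray. Then draw the sprung length stop out until its plate lines up with the red mark (its brake keeps it there), and after that lay the white pipe in the V cradle with its end up against the stop plate; set these things down rather than dropping them, and leave everything else on the counter where it is.

Things in the scene. Friction and masses are not known exactly. Their poses are not given: they have to be found in the camera images.
- board: pipe bench, fixed: plywood board 150 (x) x 340 (y) x 18 mm; origin on the counter at mid-width, board y from -160 to +180 mm; x points across, away from the robot, y along. It carries the V cradle and, at x +45 mm, y +30 to +180 mm, a blue tube housing 30 mm wide, top 62 mm above the counter, from which the stop's rod comes out towards -y
- cradle (a point): middle of the aluminium 90-degree V cradle (centre line at board x -40 mm, along y from -45 to +170 mm, tops of its arms 47 mm above the counter, 43 mm wide over the outsides); this point lies at the axis of a 42 mm round lying in it, 59.7 mm above the counter; axes as the board's
- stop (a joint): how far the length stop is drawn out of its housing towards the board's -y, m, 0 to 0.15. A spring pulls it back and a stronger drag brake holds it where it is left: drawing takes about 7 to 9 N
- stop_grip (a point): middle of the stop's black pull tab (30 mm in board x, 12 mm in y, 86 to 114 mm above the counter, this point at 105 mm) and of the stop plate's thickness: this is to be level along board y with the red mark. The aluminium stop plate, 8 mm thick, 125 mm wide in x, 52 to 86 mm above the counter, passes over the cradle
- stop_face (a point): on the stop plate's face towards board +y, the face that the pipe's end has to meet, on the cradle's centre line at the height of the lying pipe's axis; axes as the board's
- mark: red mark: a red upright 5 mm thick clipped to the board's far edge beside the yellow scale, 44 mm tall, only to be sighted on; origin in the middle of its thickness at the foot; axes as the board's
- basket: white pump strainer basket with dark slots, round, 72 mm across the base, 90 mm across the rim, rim at 90 mm; origin at the centre of its underside, z up
- basket_handle (a point): middle of the basket's fixed bail handle: a level flat bar 10 mm thick, 56 mm long along the basket's y, 22 mm tall, this point 125 mm above the underside
- fitting: short grey pipe fitting with a dark band at each end, 42 mm diameter, 70 mm long, lying in the cradle; origin at its centre, y along its axis
- pipe: white plastic pipe, 42 mm diameter, 200 mm long, lying on its wooden rest; origin at its centre, y along its axis
- rest: wooden rest with two V saddles 110 mm apart along its y, fixed, 50 x 140 mm; a pipe's axis lies 49.7 mm above the counter
- blue_tray: blue open tray, fixed, 150 x 150 mm, walls 4 mm thick and 30 mm tall, floor about 4 mm above the counter; origin at the centre of its underside
- orange_tray: orange open tray, fixed, otherwise as the blue one
- jar: small white jar with blue lid, 42 mm diameter, 55 mm tall; not to be moved; origin under its centre
- screwdriver: screwdriver lying flat, 150 mm long; not to be moved; origin under its centre
- spray_can: blue spray can, 56 mm diameter, 150 mm tall; not to be moved; origin under its centre
- spray_can2: blue and white spray can, 56 mm diameter, 150 mm tall; not to be moved; origin under its centre
- red_cup: red plastic cup, 84 mm across the rim, 100 mm tall; not to be moved; origin under its centre
- tape_roll: grey roll of tape lying flat, 100 mm outer diameter, 45 mm tall; not to be moved; origin under its centre
- terminal: grey card terminal with keys, 150 x 75 x 28 mm; not to be moved; origin under its centre
Mind the look-alikes: they are no part of the job. Leave any purple or turquoise look-alike of the fitting alone.

How it is judged:
On the way, in this order (a step that is already met when the one before it is completed fails the run):
1. basket upright in the blue tray and fitting in the orange tray, both let go, the length stop not yet drawn out (x of basket in the frame of blue_tray between -0.035 and 0.035 m and y of basket in the frame of blue_tray between -0.035 and 0.035 m and z of basket in the frame of blue_tray below 0.012 m and angle between basket's own z axis and vertical below 0.15 rad and linear speed of each of basket, fitting below 0.03 m/s and contact force between each of basket, fitting and the fingers below 0.1 N and x of fitting in the frame of orange_tray between -0.062 and 0.062 m and y of fitting in the frame of orange_tray between -0.062 and 0.062 m and z of fitting in the frame of orange_tray below 0.045 m and value of joint stop below 0.04 m), for 0.2 s.
2. length stop drawn out to the red mark (y of stop_grip in the frame of mark between -0.005 and 0.005 m and velocity of joint stop between -0.01 and 0.01 m/s), for 0.3 s.
3. pipe lying in the cradle with its end against the stop plate, let go (y of pipe in the frame of stop_face between 0.096 and 0.11 m and x of pipe in the frame of stop_face between -0.006 and 0.006 m and z of pipe in the frame of stop_face between -0.006 and 0.006 m and angle between the y axis of pipe and the y axis of board, either way round below 0.06 rad and linear speed of pipe below 0.03 m/s and contact force between pipe and the fingers below 0.1 N and y of stop_grip in the frame of mark between -0.005 and 0.005 m), for 0.2 s.
At the end, for the whole second after the job is handed in: Basket upright in the blue tray (35 mm of its centre in x and y, 0.15 rad), fitting inside the orange tray, stop plate within 5 mm of the red mark, pipe in the cradle (6 mm sideways and in height, 0.06 rad), its end at most 10 mm off the stop plate; all let go, at rest (all of step 3 and x of basket in the frame of blue_tray between -0.035 and 0.035 m and y of basket in the frame of blue_tray between -0.035 and 0.035 m and z of basket in the frame of blue_tray below 0.012 m and angle between basket's own z axis and vertical below 0.15 rad and linear speed of each of basket, fitting below 0.03 m/s and contact force between each of basket, fitting and the fingers below 0.1 N and x of fitting in the frame of orange_tray between -0.062 and 0.062 m and y of fitting in the frame of orange_tray between -0.062 and 0.062 m and z of fitting in the frame of orange_tray below 0.045 m and velocity of joint stop between -0.01 and 0.01 m/s); the robot touches nothing.
It fails at once if a bystander on the counter is moved by more than 30 mm (distance of any of jar, screwdriver, spray_can, spray_can2, red_cup, tape_roll, terminal from where it was at the start of the episode above 0.03 m).
It fails at once if the basket is tipped by more than 0.6 rad (angle between basket's own z axis and vertical above 0.6 rad).
It fails at once if the basket, the fitting or the pipe is dropped or knocked: moving at over 0.7 m/s while not held (a free fall of about 25 mm) ((linear speed of basket above 0.7 m/s and contact force between basket and the fingers below 0.1 N) or (linear speed of fitting above 0.7 m/s and contact force between fitting and the fingers below 0.1 N) or (linear speed of pipe above 0.7 m/s and contact force between pipe and the fingers below 0.1 N)).
It also fails if it takes over 72 s, if anything falls off the work surface, if the arm or the gripper's body presses on something with over 40 N, if the wrist force passes 120 N, or if a joint passes its speed limit or range.

## Working session

There is one attempt and no reset: what is moved stays moved. The work goes in short steps, Python scripts to look and compute and a tool call to move; the robot and the scene stay as the last step left them, time stands still between calls to the robot, and variables do not carry over. Pictures are saved under pics/ and viewed, at most 10 in all, crops included, and the job is handed in when it is done.

Besides the shell and the picture viewer there is one more tool, called after "Call:" by a JSON object that holds its "name" and its "arguments". send_rows: Moves the arm, as the interface text tells. Its arguments: {"type":"object","properties":{"plan":{"type":"array"},"fingers":{"type":"number"}},"required":["plan"]}

```bash
ls; mkdir -p pics; python3 - <<'E'
from rig import env
import cv2,numpy as np
s=env.read_state(); print(s['tool_pos'],s['orientation'],s['finger_gap'],env.nose_length,s['clock'])
for n in ('scene','top'):
    c=env.camera(n); np.savez(''+n+'.npz',**{k:np.array(v) for k,v in c.items()})
    cv2.imwrite(f'pics/{n}0.png',cv2.resize(c['pixels'][:,:,::-1],None,fx=1.5,fy=1.5)); print(n,c['position'],c['attitude'],c['fx'],c['fy'],c['cx'],c['cy'])
E
```

```text
pics
[0.26315657 0.56653141 0.40387968] [ 2.15653137e-01  9.76469595e-01 -9.14487266e-04 -1.34447556e-04] 0.08558024983342732 0.1734 0.0
scene [1.19248912 0.28886091 1.03092994] [ 0.5248655   0.7970969  -0.25317376 -0.15829019] 480.76600325932645 480.76600325932645 255.2287027521235 190.83469684576465
top [ 0.55848365 -0.00230177  0.93661258] [ 0.71135711 -0.70251965  0.01630769 -0.01308707] 364.1191505776346 364.1191505776346 246.44976667056437 195.09185265364502
```

View pics/scene0.png

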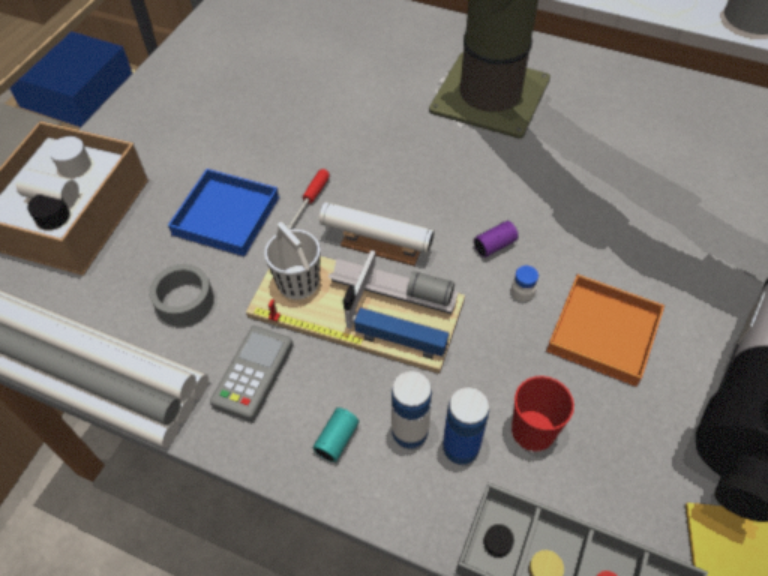

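View pics/top0.png

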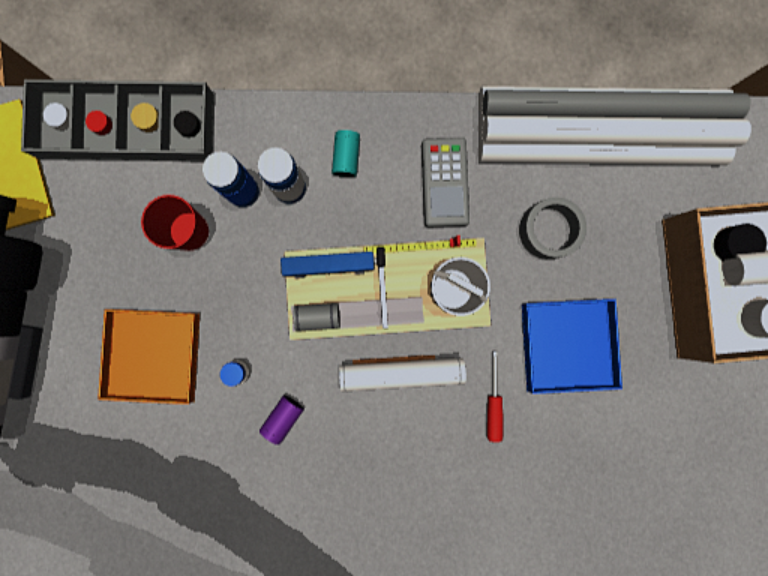

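The scene view shows the basket on the board's -y end at about (293,265), the stop tab at (350,298) and the red mark at (273,310). In the top view (x up, y left) the fitting is at (317,317), the pipe at (402,373), the blue tray at (572,346) and the orange tray at (150,356). The purple and turquoise look-alikes are at (282,419) and (346,153).

```bash
cat > h.py <<'E'
import numpy as np,cv2
from scipy.spatial.transform import Rotation as R
def cloud(c):
    v,u=np.mgrid[0:384,0:512]; z=np.asarray(c['range_z'])
    p=np.stack([(u-c['cx'])/c['fx']*z,(v-c['cy'])/c['fy']*z,z],-1)
    w=p@R.from_quat(c['attitude']).as_matrix().T+c['position']; w[z==0]=np.nan
    return w
def hsv(c): return cv2.cvtColor(np.asarray(c['pixels']),cv2.COLOR_RGB2HSV)
def box(p2):
    (c,s,a)=cv2.minAreaRect((p2*1000).astype(np.float32)); return np.round(c,1),np.round(s,1),round(a,1)
def tool(s):
    m=R.from_quat(s['orientation']).as_matrix(); return np.array(s['tool_pos']),m
E
cat > m.py <<'E'
from h import *
T=dict(np.load('top.npz')); S=dict(np.load('scene.npz'))
def roi(c,w,u0,u1,v0,v1,zl,zh,hl=0,hh=180,sl=0,sh=255,vl=0,vh=255):
    h=hsv(c);m=np.zeros((384,512),bool);m[v0:v1,u0:u1]=1
    m&=(w[...,2]>zl)&(w[...,2]<zh)&(h[...,0]>=hl)&(h[...,0]<=hh)&(h[...,1]>=sl)&(h[...,1]<=sh)&(h[...,2]>=vl)&(h[...,2]<=vh)
    return w[m]
def rep(n,p): print(n,len(p),'med',np.round(np.nanmedian(p,0)*1000,1),'box',*box(p[:,:2]),'z',np.round(np.percentile(p[:,2],[2,98])*1000,1))
W=cloud(T); X=cloud(S)
print('table z',np.nanmedian(W[290:300,200:300,2]),np.nanmedian(X[150:160,60:100,2]))
rep('blue rim',roi(T,W,335,425,190,270,.022,.04,100,130,120))
rep('orange rim',roi(T,W,55,145,195,280,.022,.04,5,20,120))
rep('board',roi(T,W,180,335,150,235,.01,.025,15,35,60))
rep('pipe',roi(T,W,215,325,225,270,.055,.085))
rep('fitting',roi(T,W,190,230,195,225,.06,.1))
rep('cradle',roi(T,W,190,290,190,230,.03,.055,0,180,0,60))
rep('handle',roi(T,W,270,345,155,220,.115,.16))
rep('rim',roi(T,W,270,345,155,220,.085,.11))
rep('tab',roi(T,W,240,270,155,185,.1,.13))
rep('plate',roi(T,W,240,275,165,225,.075,.1))
rep('housing',roi(T,W,180,255,160,190,.05,.075,100,130,100))
rep('mark',roi(T,W,290,315,150,170,.035,.08,0,180,120))
rep('S mark',roi(S,X,170,195,190,220,.025,.08,0,180,150,255,60))
rep('S tab',roi(S,X,220,245,180,220,.085,.13,0,180,0,255,0,70))
rep('S handle',roi(S,X,170,220,140,180,.115,.16))
E
python3 m.py
```

```text
table z 9.232001211445517e-06 0.0019124946762612005
blue rim 499 med [ 510.3 -353.8   29.6] box [ 512.2 -344.8] [148.8 151.5] 3.7 z [22.6 33.4]
orange rim 430 med [486.7 375.4  28.8] box [486.5 362.5] [152.  148.9] 87.7 z [22.5 32.2]
board 3956 med [610.6 -47.9  18.2] box [604.6 -34.8] [149.4 339.6] 4.7 z [14.8 21.6]
pipe 1397 med [465.2 -58.7  67.8] box [463.6 -58.4] [ 40.9 200. ] 4.4 z [56.8 72.6]
fitting 520 med [555.4  78.7  77.6] box [554.8  78.6] [41.7 70.1] 5.1 z [62.7 82.6]
cradle 905 med [562.5 -17.8  41.3] box [561.1   5.4] [ 49.7 232.3] 6.8 z [30.7 48.3]
handle 188 med [ 605.2 -139.9  152.7] box [ 604.3 -142.6] [82.3 10.3] 62.1 z [117.7 156.4]
rim 333 med [ 610.3 -156.9  106.2] box [ 604.1 -143.4] [88.2 87. ] 89.3 z [ 86.1 109.7]
tab 70 med [647.5 -22.1 114. ] box [647.7 -21.2] [27.6 11.5] 0.6 z [109.  117.4]
plate 144 med [587.3 -26.1  86. ] box [591.9 -25.9] [102.9   9.4] 6.0 z [82.5 93.5]
housing 750 med [640.9  63.1  62. ] box [641.4  63.6] [ 29.9 147.9] 4.5 z [58.3 65.2]
mark 26 med [ 681.8 -145.8   59.8] box [ 682.4 -147. ] [13.8  5.2] 5.2 z [39.5 65.6]
S mark 37 med [ 684.7 -143.7   44.5] box [ 683.4 -144.3] [10.4 10. ] 48.9 z [25.8 63.2]
S tab 87 med [651.8 -17.1 111.2] box [647.3 -18.7] [31.7 11.1] 6.4 z [ 89.2 117.9]
S handle 185 med [ 609.9 -132.8  148.3] box [ 603.8 -140.1] [80.6 11. ] 61.7 z [116.3 157.4]
```

Measured sizes agree with those given (board 149×340, pipe 41×200, fitting 42×70 and so on), with the board yawed about 4.7°. The stop needs about 128 mm of draw in both views. Next I approach the basket.

```bash
cat >> h.py <<'E'
def go(s,x,y,z,yawdeg):
    "shift cm & roll to bring grasp point to x,y,z (mm), closing axis at yaw"
    p,m=tool(s); g=np.array([x,y,z+155])/1000
    d=m.T@(g-p)*100; cur=np.degrees(np.arctan2(m[1,1],m[0,1]))
    r=(cur-yawdeg+90)%180-90
    print('shift',np.round(d,2),'roll',round(np.radians(r),3),'alt',round(np.radians(r-180*np.sign(r)),3),'curyaw',round(cur,1),'grasp',np.round((p-[0,0,.155])*1000,1),'q',np.round(s['joints'],2),'t',s['clock'],'F',np.round(s['wrist_force'],1),'gap',round(s['finger_gap'],4))
E
python3 - <<'E'
from h import *; from rig import env
s=env.read_state(); print(tool(s)[1].round(3))
go(s,604,-142,200,-28)
E
```

```text
[[-0.907  0.421 -0.001]
 [ 0.421  0.907 -0.002]
 [-0.    -0.002 -1.   ]]
shift [-60.75 -49.91   4.99] roll -1.517 alt 1.625 curyaw 65.1 grasp [263.2 566.6 248.9] q [-1.1   0.69 -0.19  1.57  0.16  0.9  -0.22] t 0.1 F [ 0.3 -0.1  0.2] gap 0.0854
```

Call:
{"name": "send_rows", "arguments": {"plan": [[-3, -2.5, 0, 0.08], [-6.5, -5.3, 0, 0.2], [-10, -8.2, 0, 0.35], [-13.5, -11, 0, 0.5], [-17, -14, 0, 0.62], [-20.5, -16.8, 0, 0.74], [-24, -19.7, 0, 0.86], [-27.5, -22.6, 0, 0.98], [-31, -25.5, 0, 1.1], [-34.5, -28.3, 0, 1.22], [-38, -31.2, 0, 1.34], [-41.5, -34.1, 0, 1.45], [-45, -37, 0, 1.55], [-48.5, -39.8, 0.5, 1.625], [-52, -42.7, 1.5, 1.625], [-55.5, -45.6, 2.5, 1.625], [-58.5, -48, 3.5, 1.625], [-60.75, -49.9, 5, 1.625], [-60.75, -49.9, 5, 1.625], [-60.75, -49.9, 5, 1.625]], "fingers": 0}}

```text
clock: 2.1
tool_pos: [0.6037, -0.1418, 0.3538]
orientation: [0.858, 0.514, -0.001, -0.001]
wrist_force: [-0.3, 0.2, -1.0]
finger_gap: 0.0428
finger_force: 0.0
```

```bash
python3 - <<'E'
from h import *; from rig import env
s=env.read_state(); print(tool(s)[1].round(3))
go(s,604,-142,143,-28)
c=env.camera('wrist'); cv2.imwrite('pics/w1.png',c['pixels'][:,:,::-1])
w=cloud(c); m=(w[...,2]>.135)&(w[...,2]<.165)&(np.hypot(w[...,0]-.604,w[...,1]+.142)<.06)
print(m.sum(), box(w[m][:,:2]), np.median(w[m],0))
E
```

```text
[[ 0.471  0.882 -0.002]
 [ 0.882 -0.471  0.001]
 [-0.    -0.002 -1.   ]]
shift [0.   0.05 5.58] roll -0.002 alt 3.14 curyaw -28.1 grasp [ 603.7 -141.8  198.8] q [ 0.07  0.75  0.16  1.64 -0.16  0.77 -0.19] t 2.1 F [-0.3  0.2 -1. ] gap 0.0428
1488 (array([ 604.6, -142.1]), array([59.3, 10. ]), 61.2) [ 0.60639565 -0.13915335  0.15356515]
```

View pics/w1.png

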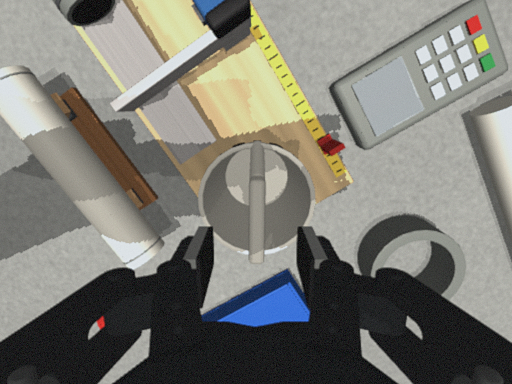

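The wrist view shows the handle bar at about (257,200), centred between the open fingers, so I descend and grip.

Call:
{"name": "send_rows", "arguments": {"plan": [[0, 0, 1, 0], [0, 0, 2.2, 0], [0, 0, 3.4, 0], [0, 0, 4.5, 0], [0, 0, 5.2, 0], [0, 0, 5.6, 0], [0, 0, 5.6, 0]]}}

```text
clock: 2.85
tool_pos: [0.6039, -0.1416, 0.298]
orientation: [0.857, 0.515, -0.0, -0.0]
wrist_force: [-0.3, -0.1, 0.5]
finger_gap: 0.0424
finger_force: 0.0
```

Call:
{"name": "send_rows", "arguments": {"plan": [[0, 0, 0, 0], [0, 0, 0, 0], [0, 0, 0, 0], [0, 0, 0, 0], [0, 0, 0, 0], [0, 0, 0, 0], [0, 0, -0.5, 0], [0, 0, -1.5, 0], [0, 0, -2.5, 0], [0, 0, -4, 0], [0, 0, -5.5, 0], [0, 0, -7, 0], [0, 0, -7, 0]], "fingers": -1}}

```text
clock: 4.15
tool_pos: [0.6047, -0.1419, 0.3713]
orientation: [0.857, 0.515, 0.002, 0.002]
wrist_force: [0.5, 0.3, -1.3]
finger_gap: 0.009
finger_force: 58.5
```

```bash
python3 - <<'E'
from h import *; from rig import env
s=env.read_state()
go(s,512,-345,212,-28); go(s,512,-345,130,-28)
E
```

```text
shift [-22.28   1.36   0.41] roll -0.0 alt 3.141 curyaw -28.0 grasp [ 604.7 -141.9  216.3] q [ 0.06  0.73  0.17  1.63 -0.16  0.8  -0.19] t 4.15 F [ 0.5  0.3 -1.3] gap 0.009
shift [-22.29   1.32   8.61] roll -0.0 alt 3.141 curyaw -28.0 grasp [ 604.7 -141.9  216.3] q [ 0.06  0.73  0.17  1.63 -0.16  0.8  -0.19] t 4.15 F [ 0.5  0.3 -1.3] gap 0.009
```

Call:
{"name": "send_rows", "arguments": {"plan": [[-1, 0, 0, 0], [-3, 0.2, 0, 0], [-5.5, 0.4, 0, 0], [-8, 0.5, 0, 0], [-10.5, 0.7, 0, 0], [-13, 0.8, 0, 0], [-15.5, 1, 0, 0], [-18, 1.1, 0, 0], [-20, 1.2, 0, 0], [-21.5, 1.3, 0, 0], [-22.3, 1.35, 0, 0], [-22.3, 1.35, 1, 0], [-22.3, 1.35, 2.5, 0], [-22.3, 1.35, 4, 0], [-22.3, 1.35, 5.5, 0], [-22.3, 1.35, 7, 0], [-22.3, 1.35, 7.8, 0], [-22.3, 1.35, 8.2, 0], [-22.3, 1.35, 8.3, 0], [-22.3, 1.35, 8.3, 0]]}}

```text
clock: 6.15
tool_pos: [0.5115, -0.3446, 0.2859]
orientation: [0.857, 0.515, 0.0, 0.0]
wrist_force: [0.6, 0.4, -1.3]
finger_gap: 0.0091
finger_force: 58.4
```

```bash
python3 - <<'E'
from h import *; from rig import env
s=env.read_state()
go(s,512,-345,129,-28)
c=env.camera('top'); w=cloud(c); m=(w[...,2]>.06)&(w[...,2]<.1)&(np.hypot(w[...,0]-.512,w[...,1]+.345)<.07); p=w[m]
print(len(p), box(p[:,:2]), np.percentile(p[:,2],[5,50,95]))
E
```

```text
shift [-0.01  0.06  0.19] roll 0.0 alt -3.141 curyaw -28.0 grasp [ 511.5 -344.6  130.9] q [ 0.46  0.83  0.11  1.7  -0.14  0.61  0.15] t 6.15 F [ 0.6  0.4 -1.3] gap 0.0091
328 (array([ 516.3, -336.1]), array([67.1, 88.6]), 65.9) [0.0626338  0.08817291 0.09680021]
```

Call:
{"name": "send_rows", "arguments": {"plan": [[0, 0, 0.1, 0], [0, 0, 0.2, 0], [0, 0, 0.25, 0], [0, 0, 0.25, 0]]}}

```text
clock: 6.6
tool_pos: [0.5114, -0.345, 0.2853]
orientation: [0.857, 0.515, 0.001, 0.001]
wrist_force: [-1.7, 2.4, 11.4]
finger_gap: 0.0092
finger_force: 60.5
```

Call:
{"name": "send_rows", "arguments": {"plan": [[0, 0, 0, 0], [0, 0, 0, 0], [0, 0, 0, 0], [0, 0, 0, 0], [0, 0, -1, 0], [0, 0, -2.5, 0], [0, 0, -5, 0], [0, 0, -8, 0], [0, 0, -10, 0], [0, 0, -10, 0]], "fingers": -0.1}}

```text
clock: 7.6
tool_pos: [0.512, -0.3456, 0.387]
orientation: [0.857, 0.515, 0.002, 0.003]
wrist_force: [0.9, -1.3, 0.7]
finger_gap: 0.0387
finger_force: 0.0
```

```bash
python3 - <<'E'
from h import *; from rig import env
s=env.read_state()
go(s,554.8,78.6,150,4.7)
c=env.camera('top'); w=cloud(c); m=(w[...,2]>.06)&(w[...,2]<.1)&(np.hypot(w[...,0]-.512,w[...,1]+.345)<.07); p=w[m]
print(len(p), box(p[:,:2]), np.percentile(p[:,2],[5,50,95]))
cv2.imwrite('pics/t2.png',c['pixels'][:,:,::-1])
E
```

```text
shift [ 39.46 -16.22   8.06] roll -0.571 alt 2.57 curyaw -28.0 grasp [ 512.  -345.6  232. ] q [ 0.44  0.7   0.14  1.62 -0.12  0.82  0.14] t 7.6 F [ 0.9 -1.3  0.7] gap 0.0387
556 (array([ 512.5, -346.4]), array([87.7, 87.6]), 1.8) [0.062971   0.08546796 0.09567381]
```

View pics/t2.png

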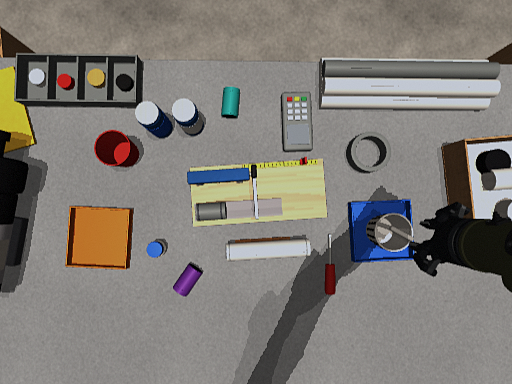

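The basket stands upright, centred in the blue tray at (387,232), with its rim 94 mm high. Now the fitting.

Call:
{"name": "send_rows", "arguments": {"plan": [[2, -0.8, 0, -0.05], [5.5, -2.3, 0, -0.12], [9.5, -3.9, 0, -0.2], [13.5, -5.5, 0, -0.27], [17.5, -7.2, 0, -0.34], [21.5, -8.8, 0, -0.41], [25.5, -10.5, 1, -0.48], [29.5, -12.1, 2, -0.54], [33, -13.6, 4, -0.57], [36, -14.8, 5.5, -0.57], [38, -15.6, 7, -0.57], [39.5, -16.2, 8, -0.57], [39.5, -16.2, 8, -0.57], [39.5, -16.2, 8, -0.57]], "fingers": 1}}

```text
clock: 9.05
tool_pos: [0.5536, 0.0789, 0.303]
orientation: [0.678, 0.735, -0.001, 0.0]
wrist_force: [-0.5, 0.2, 0.6]
finger_gap: 0.0852
finger_force: 0.0
```

```bash
python3 - <<'E'
from h import *; from rig import env
s=env.read_state()
c=env.camera('wrist'); w=cloud(c); h=hsv(c); m=(w[...,2]>.06)&(w[...,2]<.09)&(np.hypot(w[...,0]-.555,w[...,1]-.078)<.06); p=w[m]
print(len(p), box(p[:,:2]), np.percentile(p[:,2],[5,50,98]))
go(s,554.8,78.6,67,4.7)
E
```

```text
5561 (array([553.9,  78.7]), array([41.9, 71.1]), 4.8) [0.06728062 0.07798412 0.08133996]
shift [-0.03  0.12  8.1 ] roll -0.002 alt 3.14 curyaw 4.6 grasp [553.6  78.9 148. ] q [-0.24  0.75  0.03  1.86 -0.04  0.53 -0.1 ] t 9.05 F [-0.5  0.2  0.6] gap 0.0852
```

Call:
{"name": "send_rows", "arguments": {"plan": [[0, 0.05, 1.5, 0], [0, 0.05, 3.5, 0], [0, 0.05, 5.5, 0], [0, 0.05, 7, 0], [0, 0.05, 7.8, 0], [0, 0.05, 8.1, 0], [0, 0.05, 8.1, 0]]}}

```text
clock: 9.8
tool_pos: [0.5545, 0.0793, 0.2226]
orientation: [0.678, 0.735, 0.0, 0.0]
wrist_force: [0.7, 0.0, -0.2]
finger_gap: 0.0856
finger_force: 0.0
```

Call:
{"name": "send_rows", "arguments": {"plan": [[0, 0, 0, 0], [0, 0, 0, 0], [0, 0, 0, 0], [0, 0, 0, 0], [0, 0, 0, 0], [0, 0, 0, 0]], "fingers": -1}}

```text
clock: 10.4
tool_pos: [0.5541, 0.0801, 0.2231]
orientation: [0.678, 0.735, 0.0, -0.0]
wrist_force: [-1.6, 0.1, 7.0]
finger_gap: 0.04
finger_force: 60.0
```

```bash
python3 - <<'E'
from h import *; from rig import env
s=env.read_state()
go(s,486.5,362.5,34,-2.3)
E
```

```text
shift [28.7  -4.45  3.42] roll 0.121 alt -3.02 curyaw 4.6 grasp [554.1  80.1  68.1] q [-0.24  0.88  0.02  1.9  -0.04  0.36 -0.1 ] t 10.4 F [-1.6  0.1  7. ] gap 0.04
```

Call:
{"name": "send_rows", "arguments": {"plan": [[0, 0, -0.3, 0], [0, 0, -0.8, 0], [0, 0, -1.5, 0], [0, 0, -2.5, 0], [0, 0, -4, 0], [0, 0, -5.5, 0], [0, 0, -6, 0], [0, 0, -6, 0]]}}

```text
clock: 11.2
tool_pos: [0.5545, 0.0801, 0.2832]
orientation: [0.678, 0.735, 0.001, 0.001]
wrist_force: [0.3, -0.0, -1.5]
finger_gap: 0.0401
finger_force: 60.6
```

```bash
python3 - <<'E'
from h import *; from rig import env
s=env.read_state()
go(s,486.5,362.5,34,-2.3)
c=env.camera('wrist'); cv2.imwrite('pics/w3.png',c['pixels'][:,:,::-1])
E
```

```text
shift [28.7  -4.52  9.42] roll 0.121 alt -3.02 curyaw 4.6 grasp [554.5  80.1 128.2] q [-0.24  0.78  0.03  1.87 -0.04  0.49 -0.1 ] t 11.2 F [ 0.3 -0.  -1.5] gap 0.0401
```

View pics/w3.png

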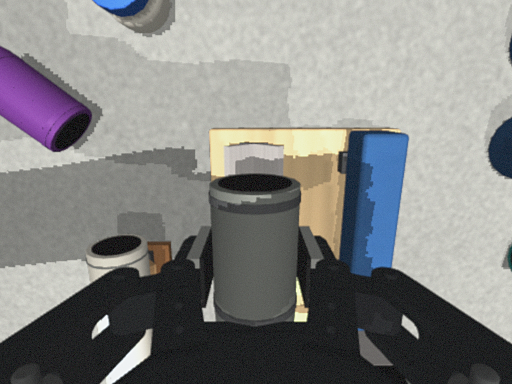

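The fitting is held level between the pads at (255,250), so I carry it to the orange tray.

Call:
{"name": "send_rows", "arguments": {"plan": [[1, -0.15, 0, 0], [3, -0.45, 0, 0.02], [5.5, -0.85, 0, 0.04], [8.5, -1.3, 0, 0.06], [11.5, -1.8, 0, 0.08], [14.5, -2.3, 0, 0.1], [17.5, -2.75, 0, 0.12], [20.5, -3.2, 0, 0.12], [23.5, -3.7, 0, 0.12], [26, -4.1, 0, 0.12], [28, -4.4, 0, 0.12], [28.7, -4.5, 1, 0.12], [28.7, -4.5, 3, 0.12], [28.7, -4.5, 5, 0.12], [28.7, -4.5, 6.7, 0.12], [28.7, -4.5, 8, 0.12], [28.7, -4.5, 8.8, 0.12], [28.7, -4.5, 9.2, 0.12], [28.7, -4.5, 9.2, 0.12]]}}

```text
clock: 13.15
tool_pos: [0.4862, 0.3623, 0.1899]
orientation: [0.721, 0.693, -0.0, -0.0]
wrist_force: [0.3, -0.6, -0.7]
finger_gap: 0.0398
finger_force: 60.6
```

Call:
{"name": "send_rows", "arguments": {"plan": [[0, 0, 0.1, 0], [0, 0, 0.2, 0], [0, 0, 0.3, 0], [0, 0, 0.3, 0]]}}

```text
clock: 13.55
tool_pos: [0.4864, 0.3626, 0.1884]
orientation: [0.721, 0.693, 0.001, 0.0]
wrist_force: [-0.5, -1.0, 4.2]
finger_gap: 0.04
finger_force: 61.4
```

Call:
{"name": "send_rows", "arguments": {"plan": [[0, 0, 0, 0], [0, 0, 0, 0], [0, 0, 0, 0], [0, 0, 0, 0], [0, 0, -1, 0], [0, 0, -3, 0], [0, 0, -6, 0], [0, 0, -10, 0], [0, 0, -14, 0], [0, 0, -17, 0], [0, 0, -17, 0]], "fingers": 0.6}}

```text
clock: 14.65
tool_pos: [0.4876, 0.363, 0.3625]
orientation: [0.721, 0.693, 0.005, 0.001]
wrist_force: [0.4, -0.4, 0.8]
finger_gap: 0.0683
finger_force: 0.0
```

```bash
python3 - <<'E'
from h import *; from rig import env
s=env.read_state()
go(s,647.5,-20,180,94.7)
c=env.camera('wrist'); w=cloud(c); m=(w[...,2]>.035)&(w[...,2]<.055)&(np.hypot(w[...,0]-.4865,w[...,1]-.3625)<.06); p=w[m]
print(len(p), box(p[:,:2]), np.percentile(p[:,2],[5,50,98]))
E
```

```text
shift [-37.66  17.47   2.65] roll 1.449 alt -1.692 curyaw -2.3 grasp [487.6 363.  207.5] q [-0.82  0.72  0.18  1.68 -0.18  0.75 -0.59] t 14.65 F [ 0.4 -0.4  0.8] gap 0.0683
2430 (array([486.1, 361.5]), array([71. , 37.5]), 87.9) [0.03655234 0.04382567 0.04676883]
```

Call:
{"name": "send_rows", "arguments": {"plan": [[-1.8, 0.9, 0, 0.08], [-5, 2.4, 0, 0.2], [-8.5, 4, 0, 0.34], [-12, 5.6, 0, 0.47], [-15.5, 7.2, 0, 0.6], [-19, 8.8, 0, 0.73], [-22.5, 10.4, 0, 0.86], [-26, 12, 0, 1], [-29.5, 13.7, 0, 1.13], [-32.5, 15, 0, 1.26], [-35, 16.2, 0.5, 1.38], [-37, 17.2, 1.5, 1.45], [-37.7, 17.5, 2.6, 1.45], [-37.7, 17.5, 2.6, 1.45], [-37.7, 17.5, 2.6, 1.45]]}}

```text
clock: 16.2
tool_pos: [0.6457, -0.0202, 0.3301]
orientation: [0.999, 0.041, -0.001, -0.001]
wrist_force: [-0.2, -0.4, 0.1]
finger_gap: 0.0685
finger_force: 0.0
```

```bash
python3 - <<'E'
from h import *; from rig import env
s=env.read_state()
c=env.camera('wrist'); w=cloud(c)
e=np.array([-np.sin(np.radians(4.7)),np.cos(np.radians(4.7))])
def r(n,m): p=w[m]; print(n,len(p), *box(p[:,:2]), np.percentile(p[:,2],[5,98]).round(4),'y',((p[:,:2]-[.6054,-.0448])@e*1000).min().round(1),((p[:,:2]-[.6054,-.0448])@e*1000).max().round(1))
h=hsv(c); 
r('tab',(w[...,2]>.108)&(w[...,2]<.12)&(np.hypot(w[...,0]-.6475,w[...,1]+.02)<.03))
r('plate',(w[...,2]>.083)&(w[...,2]<.09)&(np.hypot(w[...,0]-.59,w[...,1]+.025)<.05))
r('mark',(w[...,2]>.03)&(w[...,2]<.075)&(np.hypot(w[...,0]-.683,w[...,1]+.146)<.03)&(h[...,1]>120))
cv2.imwrite('pics/w4.png',c['pixels'][:,:,::-1])
go(s,647.5,-20,107,94.7)
E
```

```text
tab 756 [647.9 -22. ] [30.3 12. ] 4.3 [0.1111 0.1152] y 13.2 25.3
plate 903 [581.5 -27.3] [82.6  7.6] 4.9 [0.0851 0.0872] y 15.4 23.1
mark 432 [ 682.4 -147.3] [13.7  6.5] 4.8 [0.0326 0.0632] y -111.7 -105.2
shift [0.2  0.01 6.81] roll 0.001 alt -3.141 curyaw -85.3 grasp [645.7 -20.2 175.1] q [-0.3   0.86  0.51  1.59 -0.52  0.83 -1.07] t 16.2 F [-0.2 -0.4  0.1] gap 0.0685
```

View pics/w4.png

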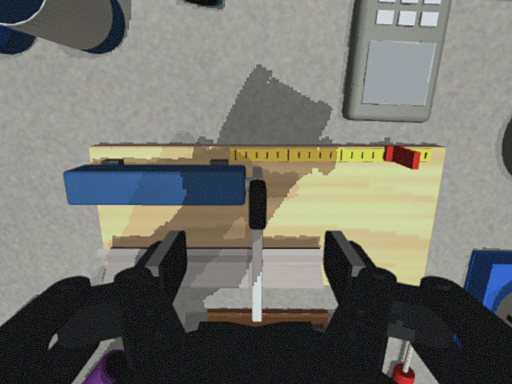

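The tab at (257,205) lies between the fingers and the mark is at (403,155). The draw length comes to 127.7 mm.

Call:
{"name": "send_rows", "arguments": {"plan": [[0.2, 0.2, 1.5, 0], [0.2, 0.2, 3.5, 0], [0.2, 0.2, 5, 0], [0.2, 0.2, 6.2, 0], [0.2, 0.2, 6.8, 0], [0.2, 0.2, 6.8, 0]]}}

```text
clock: 16.85
tool_pos: [0.6483, -0.0227, 0.2622]
orientation: [0.999, 0.041, -0.001, -0.0]
wrist_force: [0.1, 0.9, 0.6]
finger_gap: 0.0683
finger_force: 0.0
```

Call:
{"name": "send_rows", "arguments": {"plan": [[0, 0, 0, 0], [0, 0, 0, 0], [0, 0, 0, 0], [0, 0, 0, 0], [0, 0, 0, 0], [0, 0, 0, 0], [0, 0, 0, 0], [0, 0, 0, 0]], "fingers": -1}}

```text
clock: 17.65
tool_pos: [0.6487, -0.0225, 0.2639]
orientation: [0.999, 0.041, 0.0, -0.0]
wrist_force: [-1.2, 1.9, 5.9]
finger_gap: 0.0108
finger_force: 59.4
```

Call:
{"name": "send_rows", "arguments": {"plan": [[0, 0.3, 0, 0], [0, 1, 0, 0], [0, 2, 0, 0], [0, 3.2, 0, 0], [0, 4.5, 0, 0], [0, 5.8, 0, 0], [0, 7.1, 0, 0], [0, 8.4, 0, 0], [0, 9.7, 0, 0], [0, 10.8, 0, 0], [0, 11.7, 0, 0], [0, 12.4, 0, 0], [0, 12.7, 0, 0], [0, 12.8, 0, 0], [0, 12.8, 0, 0], [0, 12.8, 0, 0], [0, 12.8, 0, 0]]}}

```text
clock: 19.35
tool_pos: [0.6591, -0.1477, 0.2639]
orientation: [0.999, 0.042, -0.0, -0.003]
wrist_force: [-3.9, 8.5, 8.3]
finger_gap: 0.0106
finger_force: 60.2
```

```bash
cat > stop.py <<'E'
from h import *; from rig import env
s=env.read_state()
e=np.array([-np.sin(np.radians(4.7)),np.cos(np.radians(4.7))]); f=np.array([e[1],-e[0]])
for n in ('top','scene','wrist'):
    c=env.camera(n); w=cloud(c); h=hsv(c); q=w[...,:2]-[.6054,-.0448]; X=q@f; Y=q@e; Z=w[...,2]
    for k,m in (('plate',(Z>.082)&(Z<.09)&(X>-.075)&(X<.02)&(abs(Y+.107)<.03)),('tab',(Z>.109)&(Z<.12)&(abs(X-.042)<.02)&(abs(Y+.107)<.03)&(h[...,2]<70)),('mark',(Z>.03)&(Z<.075)&(abs(X-.077)<.02)&(abs(Y+.107)<.03)&(h[...,1]>120)&(h[...,2]>60))):
        if m.sum()>4: print(n,k,m.sum(),'y',(np.percentile(Y[m],[2,50,98])*1000).round(1))
go(s,647,-20,107,94.7)
E
python3 stop.py
```

```text
scene plate 47 y [-107.6 -103.9  -99.7]
scene tab 52 y [-119.6 -106.2  -85.5]
scene mark 41 y [-108.9 -105.3 -103. ]
wrist plate 450 y [-110.5 -106.4 -102.9]
wrist tab 1938 y [-124.  -107.   -89.8]
wrist mark 261 y [-111.  -108.7 -106.7]
shift [ -0.14 -12.82   0.26] roll 0.001 alt -3.14 curyaw -85.2 grasp [ 659.1 -147.7  108.9] q [-0.06  0.97  0.44  1.52 -0.54  0.77 -0.89] t 19.35 F [-3.9  8.5  8.3] gap 0.0106
```

Call:
{"name": "send_rows", "arguments": {"plan": [[0, 0.1, 0, 0], [0, 0.2, 0, 0], [0, 0.2, 0, 0], [0, 0.2, 0, 0]]}}

```text
clock: 19.9
tool_pos: [0.6593, -0.1494, 0.2639]
orientation: [0.999, 0.042, -0.0, -0.003]
wrist_force: [-2.8, 8.3, 9.5]
finger_gap: 0.0106
finger_force: 60.3
```

Call:
{"name": "send_rows", "arguments": {"plan": [[0, 0, 0, 0], [0, 0, 0, 0], [0, 0, 0, 0], [0, 0, 0, 0], [0, 0, 0, 0], [0, 0, -1, 0], [0, 0, -3, 0], [0, 0, -6, 0], [0, 0, -9, 0], [0, 0, -9, 0]], "fingers": 0.2}}

```text
clock: 20.9
tool_pos: [0.6605, -0.1537, 0.3588]
orientation: [0.999, 0.041, 0.005, 0.002]
wrist_force: [0.2, 0.1, 0.8]
finger_gap: 0.0512
finger_force: 0.0
```

```bash
python3 stop.py; python3 - <<'E'
from h import *; from rig import env
s=env.read_state()
c=env.camera('scene'); w=cloud(c); m=(w[...,2]>.055)&(w[...,2]<.085)&(abs(w[...,0]-.464)<.04)&(abs(w[...,1]+.058)<.13); p=w[m]; print(box(p[:,:2]))
go(s,463.6,-58.4,140,4.6)
E
```

```text
top tab 27 y [-112.1 -105.6 -101.7]
scene plate 101 y [-109.8 -105.  -100.6]
scene tab 39 y [-107.6 -103.4 -100.3]
scene mark 40 y [-109.8 -105.3 -103.2]
wrist plate 732 y [-111.3 -107.8 -104.1]
wrist tab 575 y [-113.8 -108.5 -103.2]
wrist mark 120 y [-111.3 -109.  -106.7]
shift [ -0.34 -13.48   9.62] roll -0.001 alt 3.141 curyaw -85.3 grasp [ 660.5 -153.7  203.8] q [-0.09  0.86  0.51  1.46 -0.48  0.93 -0.93] t 20.9 F [0.2 0.1 0.8] gap 0.0512
(array([465.6, -56.2]), array([ 42.5, 201. ]), 5.5)
shift [-18.7  -10.95   5.83] roll -1.569 alt 1.572 curyaw -85.3 grasp [ 658.9 -152.3  198.3] q [-0.08  0.87  0.5   1.47 -0.48  0.93 -0.93] t 21.05 F [-0.3  0.6  0. ] gap 0.0509
```

The stop plate is within about 1 mm of the mark in the wrist and scene views and has held there after release. Next, the pipe.

Call:
{"name": "send_rows", "arguments": {"plan": [[-1, -0.6, 0, -0.1], [-2.5, -1.5, 0, -0.24], [-4.2, -2.5, 0, -0.38], [-6, -3.5, 0, -0.52], [-7.8, -4.6, 0, -0.66], [-9.6, -5.7, 0, -0.8], [-11.4, -6.7, 0, -0.94], [-13.2, -7.7, 0, -1.08], [-15, -8.8, 0.5, -1.22], [-16.8, -9.8, 2, -1.36], [-18, -10.5, 4, -1.5], [-18.7, -10.9, 5.8, -1.57], [-18.7, -10.9, 5.8, -1.57], [-18.7, -10.9, 5.8, -1.57]], "fingers": 1}}

```text
clock: 22.5
tool_pos: [0.464, -0.0593, 0.2949]
orientation: [0.679, 0.735, -0.0, -0.0]
wrist_force: [-0.0, 0.4, -0.1]
finger_gap: 0.0855
finger_force: 0.0
```

```bash
python3 - <<'E'
from h import *; from rig import env
s=env.read_state()
c=env.camera('wrist'); w=cloud(c); m=(w[...,2]>.055)&(w[...,2]<.085)&(abs(w[...,0]-.464)<.04)&(abs(w[...,1]+.058)<.13); p=w[m]; print(box(p[:,:2]),np.percentile(p[:,2],98))
m=(w[...,2]>.01)&(w[...,2]<.045)&(abs(w[...,0]-.464)<.035)&(abs(w[...,1]+.058)<.03); print('rest z',m.sum(),np.percentile(w[m][:,2],[50,98]) if m.any() else 0)
go(s,463.6,-58.4,57,4.6)
E
```

```text
(array([462.8, -59.1]), array([ 40.9, 200. ]), 4.2) 0.07132719469526382
rest z 0 0
shift [ 0.09 -0.03  8.29] roll -0.001 alt 3.14 curyaw 4.5 grasp [464.  -59.3 139.9] q [ 0.01  0.69  0.02  2.14 -0.05  0.32  0.16] t 22.5 F [-0.   0.4 -0.1] gap 0.0855
```

Call:
{"name": "send_rows", "arguments": {"plan": [[0.05, 0, 1.5, 0], [0.05, 0, 3.5, 0], [0.05, 0, 5.5, 0], [0.05, 0, 7.2, 0], [0.05, 0, 8, 0], [0.05, 0, 8.2, 0], [0.05, 0, 8.2, 0]]}}

```text
clock: 23.25
tool_pos: [0.4642, -0.0587, 0.2136]
orientation: [0.678, 0.735, 0.0, 0.0]
wrist_force: [0.1, 0.6, 0.4]
finger_gap: 0.0857
finger_force: 0.0
```

Call:
{"name": "send_rows", "arguments": {"plan": [[0, 0, 0, 0], [0, 0, 0, 0], [0, 0, 0, 0], [0, 0, 0, 0], [0, 0, 0, 0], [0, 0, 0, 0], [0, 0, 0, 0], [0, 0, -0.3, 0], [0, 0, -1, 0], [0, 0, -2, 0], [0, 0, -3.5, 0], [0, 0, -5, 0], [0, 0, -6.5, 0], [0, 0, -8, 0], [0, 0, -8, 0]], "fingers": -1}}

```text
clock: 24.75
tool_pos: [0.4643, -0.0587, 0.2952]
orientation: [0.678, 0.735, 0.001, 0.002]
wrist_force: [-0.0, 0.1, -1.3]
finger_gap: 0.0399
finger_force: 60.5
```

```bash
python3 - <<'E'
from h import *; from rig import env
s=env.read_state()
e=np.array([-np.sin(np.radians(4.7)),np.cos(np.radians(4.7))]); f=np.array([e[1],-e[0]])
for n in ('scene','wrist'):
    c=env.camera(n); w=cloud(c); h=hsv(c); p=(w[...,2]>.12)&(w[...,2]<.165)&(abs(w[...,0]-.464)<.035)&(abs(w[...,1]+.058)<.13)&(h[...,1]<40)&(h[...,2]>110)
    P=w[p]; print(n,len(P),box(P[:,:2]),np.percentile(P[:,2],[2,98]).round(4), 'slope z/y',np.polyfit(P[:,1],P[:,2],1).round(3))
print('cradle axis at board y=-1:',(np.array([605.4,-44.8])-40*f-1*e).round(1))
print('target:',(np.array([605.4,-44.8])-40*f-1.5*e).round(1))
go(s,*(np.array([605.4,-44.8])-40*f-1.5*e),67,4.7)
E
```

```text
scene 973 (array([460.2, -56.8]), array([ 52.9, 199.3]), 4.1) [0.1275 0.1537] slope z/y [-0.001  0.145]
wrist 27612 (array([456.8, -27.6]), array([ 57.1, 136.1]), 4.3) [0.1384 0.1514] slope z/y [-0.001  0.147]
cradle axis at board y=-1: [565.6 -49.1]
target: [565.7 -49.6]
shift [ 0.1  10.15  7.36] roll -0.001 alt 3.14 curyaw 4.6 grasp [464.3 -58.7 140.2] q [ 0.01  0.69  0.02  2.14 -0.05  0.31  0.16] t 24.75 F [-0.   0.1 -1.3] gap 0.0399
```

Call:
{"name": "send_rows", "arguments": {"plan": [[0.1, 0.8, 0, 0], [0.25, 2.3, 0, 0], [0.25, 4.2, 0, 0], [0.25, 6.1, 0, 0], [0.25, 7.9, 0, 0], [0.25, 9.3, 0, 0], [0.25, 10, 0, 0], [0.25, 10.1, 0, 0], [0.25, 10.1, 1, 0], [0.25, 10.1, 2.2, 0], [0.25, 10.1, 3.4, 0], [0.25, 10.1, 4.6, 0], [0.25, 10.1, 5.6, 0], [0.25, 10.1, 6.3, 0], [0.25, 10.1, 6.7, 0], [0.25, 10.1, 6.9, 0], [0.25, 10.1, 6.9, 0]]}}

```text
clock: 26.55
tool_pos: [0.5644, -0.0479, 0.2244]
orientation: [0.678, 0.735, 0.0, 0.0]
wrist_force: [0.5, 0.5, -0.8]
finger_gap: 0.04
finger_force: 60.4
```

Call:
{"name": "send_rows", "arguments": {"plan": [[0, 0, 0.1, 0], [0, 0, 0.2, 0], [0, 0, 0.3, 0], [0, 0, 0.3, 0]]}}

```text
clock: 26.95
tool_pos: [0.5643, -0.048, 0.2241]
orientation: [0.678, 0.735, 0.001, 0.001]
wrist_force: [-4.0, 0.0, 23.8]
finger_gap: 0.0399
finger_force: 63.1
```

```bash
cat > fin.py <<'E'
from h import *; from rig import env
s=env.read_state(); go(s,565,-49,67,4.7)
e=np.array([-np.sin(np.radians(4.7)),np.cos(np.radians(4.7))]); f=np.array([e[1],-e[0]])
for n in ('top','scene','wrist'):
    c=env.camera(n); w=cloud(c); h=hsv(c); q=w[...,:2]-[.6054,-.0448]; X=q@f; Y=q@e; Z=w[...,2]
    m=(Z>.055)&(Z<.082)&(abs(X+.04)<.03)&(Y>-.104)&(Y<.13)&(h[...,1]<60)&(h[...,2]>90)
    if m.sum()>20: print(n,'pipe',m.sum(),'X',(np.percentile(X[m],[2,50,98])*1000).round(1),'Y',(np.percentile(Y[m],[.2,99.8])*1000).round(1),'Z',(np.percentile(Z[m],[50,98])*1000).round(1),box(w[m][:,:2]))
    cv2.imwrite(f'pics/f_{n}.png',c['pixels'][:,:,::-1])
E
python3 fin.py; python3 stop.py
```

```text
shift [-0.11  0.06  0.21] roll -0.001 alt 3.141 curyaw 4.7 grasp [564.3 -48.   69.1] q [-0.01  0.89  0.03  1.88 -0.06  0.38  0.14] t 26.95 F [-4.   0.  23.8] gap 0.0399
top pipe 369 X [-58.7 -38.5 -20.2] Y [ 44.1 100.1] Z [77.4 81.5] (array([560.1,  24.1]), array([40.6, 55.2]), 2.3)
scene pipe 983 X [-56.9 -30.5 -20.3] Y [-103.   102.1] Z [76.  81.8] (array([565.3, -48.7]), array([ 56.5, 205.7]), 4.7)
wrist pipe 28481 X [-59.7 -40.9 -22.3] Y [-31.5  99. ] Z [78.6 81.4] (array([562.5, -16.7]), array([ 53.1, 137.2]), 2.6)
top plate 84 y [-111.5 -108.8 -103.6]
top tab 65 y [-112.5 -106.6 -101.6]
top mark 16 y [-110.3 -107.7 -105.7]
scene plate 105 y [-109.6 -105.1  -83.7]
scene tab 39 y [-108.5 -103.6  -99.3]
scene mark 38 y [-109.3 -105.2 -103.5]
wrist mark 6 y [-110.3 -109.9 -108.1]
shift [ 2.11  8.48 -3.78] roll 1.57 alt -1.571 curyaw 4.7 grasp [564.3 -48.   69.1] q [-0.01  0.88  0.03  1.88 -0.06  0.38  0.14] t 27.1 F [-5.5  0.6 23. ] gap 0.0402
```

Call:
{"name": "send_rows", "arguments": {"plan": [[0, 0, -0.1, 0], [0, 0, -0.2, 0], [0, 0, -0.2, 0]]}}

```text
clock: 27.55
tool_pos: [0.5644, -0.048, 0.2242]
orientation: [0.678, 0.735, 0.0, 0.0]
wrist_force: [-2.7, -1.0, 9.9]
finger_gap: 0.0397
finger_force: 61.3
```

Call:
{"name": "send_rows", "arguments": {"plan": [[0, 0, 0, 0], [0, 0, 0, 0], [0, 0, 0, 0], [0, 0, 0, 0], [0, 0, 0, 0], [0, 0, -1, 0], [0, 0, -3, 0], [0, 0, -6, 0], [0, 0, -10, 0], [0, 0, -14, 0], [-0.5, -2, -16, 0], [-0.5, -5, -16, 0], [-0.5, -9, -16, 0], [-0.5, -12, -16, 0], [-0.5, -12, -16, 0]], "fingers": 1}}

```text
clock: 29.05
tool_pos: [0.4405, -0.0633, 0.3837]
orientation: [0.679, 0.735, -0.002, -0.002]
wrist_force: [-0.0, 0.2, -0.3]
finger_gap: 0.0855
finger_force: 0.0
```

```bash
python3 fin.py; python3 stop.py
```

```text
shift [ 0.44 12.62 16.1 ] roll -0.003 alt 3.139 curyaw 4.5 grasp [440.5 -63.3 228.7] q [ 0.01  0.5   0.05  2.12 -0.04  0.53  0.16] t 29.05 F [-0.   0.2 -0.3] gap 0.0855
top pipe 1361 X [-59.3 -39.7 -20.3] Y [-99.2  99.4] Z [77.5 81.6] (array([565.8, -49.8]), array([ 41., 204.]), 4.6)
scene pipe 1195 X [-57.1 -30.4 -20.7] Y [-103.   102.3] Z [75.9 81.7] (array([567. , -48.4]), array([ 56. , 206.2]), 3.7)
wrist pipe 7832 X [-61.8 -47.5 -24.8] Y [-76.6  99.3] Z [77.8 81.3] (array([562.7, -41.2]), array([ 40.8, 185.5]), 4.5)
top plate 146 y [-111.2 -106.7  -90.8]
top tab 66 y [-112.5 -106.6 -101.7]
top mark 18 y [-110.5 -107.3 -104.5]
scene plate 108 y [-109.6 -104.8  -79.6]
scene tab 44 y [-108.2 -103.8  -99.3]
scene mark 41 y [-109.4 -105.  -102.9]
wrist plate 95 y [-110.3 -105.  -103.4]
wrist tab 8 y [-108.1 -105.7 -103.8]
wrist mark 197 y [-111.1 -106.4 -105.6]
shift [ 2.62 20.36 12.24] roll 1.57 alt -1.572 curyaw 4.6 grasp [445.9 -62.6 228.9] q [ 0.01  0.5   0.04  2.1  -0.04  0.53  0.16] t 29.2 F [ 0.2  0.7 -0.2] gap 0.0854
```

View pics/f_scene.png

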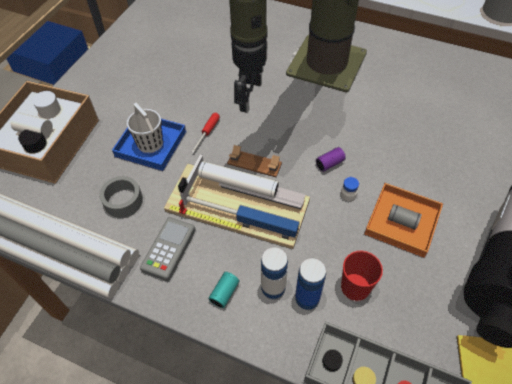

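The final scene shows the basket upright in the blue tray (147,130) and the fitting in the orange tray (405,215). The pipe lies in the cradle (238,180), about 4 mm off the stop plate. The plate is at the mark (184,190).

```bash
python3 -c "
from rig import env
print(env.finish_job())"
```

```text
the job is handed in; nothing more can be done
None
```

I finished all the steps and handed the job in at about 29 s: the basket stands in the blue tray, the fitting lies in the orange tray, the stop is within about 1 mm of the red mark, and the pipe lies in the cradle about 4 mm off the plate (10 mm allowed); no verdict came back.

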